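# Snap the sprung hold-down bar over the takeaway trays

### The arm

A 6-joint arm with a two-finger parallel gripper is mounted at the origin on the work surface. World frame = base frame: x ahead of the robot, y to its left, z up, the work surface at z = 0. Lengths are in mm, angles in rad, forces in N, time in s.
With the tool pointing down it reaches from about 350 to 975 mm from the base axis. Payload 7.1 kg.
Tool frame: the origin (TCP) lies on the front face of the gripper's body, between the roots of the fingers; the fingertips stand 80 mm ahead of it and the grasp point (between the pads) lies 61 mm ahead of it (ctrl.tcp_to_grasp is the distance from the TCP to the grasp point, in mm); z points along the fingers, y is the direction in which the jaws open and shut (so a half turn about z gives the same grasp; the last joint's range is limited). The gripper opens to 88 mm and grips with 3 to 60 N. Pads are 20 mm wide; open, the fingers measure 115 mm over their backs; the gripper's body (75 mm by 178 mm) begins 61 mm behind the grasp point.
Start: joints at [1.208, 0.423, 1.63, -0, 1.089, -0.019], TCP at [210.635, 588.42, 302.675] pointing down, gripper open.
Joint ranges: [-3, 3], [-0.9, 2.11], [0.09, 2.58], [-1.31, 4.45], [0.11, 2.69], [-2.54, 2.54]. Speed limits (rad/s): [2.39, 2.39, 3.01, 3.14, 3.14, 3.14].

### API

Orientations are given as a rotation vector (axis times angle).
In Python, from workcell import telemetry, get_image, ctrl gives the robot as it stands.
- The arm moves only by the tool send_rows, never from a script. Its argument "rows" is a list of rows, each a list of 5 numbers: the shift along the tool's x, y, z in m, then the turn about the tool's z in rad, then the opening, from -1 (shut) to 1 (fully open). A call has 1 to 5 rows; each row shifts and turns the commanded pose from where the row before left it, along the tool's axes as they then stand; what a row does not reach is not made up. A row lasts 1/10 s, in which the tool goes at most 50 mm and 8.59 degrees, less where a joint would pass 70% of its speed; a pose out of reach is approached as far as the arm can. A call with a gripper value outside its range is refused whole. The fingers move at their own pace and stop on an object; the grip force is fixed at half the most. Time passes only in rows, so rows that do not move let the fingers close. It gives the time, the measured TCP pose, the force and the opening at its end, in the units of the state.
- telemetry.get_obs(): the state, without advancing time (a new reading comes with each control period).
- get_image(name): name is "scene" or "top" or "wrist"; returns a dict with "color" (420x560x3 uint8, blue, green, red), "z_map" (420x560 float32, mm along the optical axis (not along the pixel's ray), 0 where there is no reading), "camera_matrix" (3x3 intrinsics, pixels), "rvec" (rotation vector, rad) and "tvec" (3), from world to camera coordinates, as OpenCV has them. Camera axes: x right, y down, z forward; pixel columns grow to the right and rows downward; lengths in mm; the calibration is good to about 2 mm. A picture is of the moment at which its call begins.
- ctrl.close_job(): hands the job in, once; it reports no verdict.
The state is a dict: "t": time; "qpos": joint angles; "qvel": joint speeds; "joint_torque": joint torques, N m; "ee_pos": TCP position; "orientation": TCP orientation; "ft_force": force on the tool from outside, world axes, zero at the start; "moment": the same for the moment, N m; "width": finger opening in mm.
Only numpy, scipy, OpenCV 4.12 (cv2) and the standard library are available. Lean on these libraries where they do the work, as an engineer would, in place of code of your own. Each camera call takes 0.05 s, during which the arm holds its last target.

### The job

The rectangular takeaway trays have just been restocked: swing the sprung bar of their holder over past its tipping point, until it snaps down against its other stop over the trays. Leave the tray stack standing in its holder, and leave the bar of the round-lid holder open, as more lids are still to come.

Things in the scene. Friction and masses are not known exactly. Their poses are not given: they have to be found in the camera images.
- tray_bar (a joint): angle (rad) of the U-shaped steel bar on the fixed holder with the oblong kraft trays: 0 = open stop, leaning 45 deg away from the trays; 0.79 upright; 2.007 = closed stop, leaning 70 deg over the trays, 10 mm above their rims. Over-centre spring: below about 0.9 it returns to open, beyond it snaps shut. A level push of 5 N starts it. Hinge axis level, 60 mm above the counter; arms 130 mm long
- tray_bar_mid (a point): centre of that bar's crossbar (black sleeve 14 mm thick, 110 mm long), 152 mm above the counter when open, 190 upright, 104 closed. Nothing is between the two arms (136 mm apart) below it. Axes turn with the bar; when open: z up, y along the crossbar, x level, the way to push, towards the trays. The hinge axis then lies 92 mm along x and 92 mm lower
- tray_stack: loose stack of seven nested oblong kraft-card trays, 150 x 105 mm, 81 mm high, 0.1 to 0.25 kg; origin at the centre of its underside, 6 mm above the counter, 105 mm from the hinge axis; long side along x, which points away from the hinge. Thin steel posts 64 mm high stand around it on the holder's 250 x 170 mm plate
- lid_bar (a joint): hinge angle (rad) of the same kind of bar on the second holder, which carries a stack of round kraft-card lids 100 mm across; same meaning, also open (0) at the start and to be left so
Mind the look-alikes: they are no part of the job. Leave any green or purple look-alike of the tray_stack alone.

How it is judged (in metres and radians):
At the end, for the whole second after the job is handed in: The tray holder's bar rests at its closed stop over the trays (within 10 degrees); the tray stack stands upright (within 10 degrees) within 20 mm of where it was; the lid holder's bar is still open (within 11 degrees) (value of joint tray_bar above 1.83 rad and velocity of joint tray_bar between -0.1 and 0.1 rad/s and value of joint lid_bar below 0.2 rad and distance of tray_stack from where it was at the start of the episode below 0.02 m and angle between tray_stack's own z axis and vertical below 0.17 rad); the robot touches nothing.
It fails at once if the lid holder's bar is swung towards closed (more than 0.5 rad) (value of joint lid_bar above 0.5 rad).
It fails at once if the tray stack is knocked over (tilted more than 30 degrees) (angle between tray_stack's own z axis and vertical above 0.52 rad).
It also fails if it takes over 27 s, if anything falls off the work surface, if the arm or the gripper's body presses on something with over 40 N, if the wrist force passes 120 N, or if a joint passes its speed limit or range.

## Working session

There is one attempt and no reset: what is moved stays moved. The work goes in short steps, Python scripts to look and compute and a tool call to move; the robot and the scene stay as the last step left them, time stands still between calls to the robot, and variables do not carry over. Pictures are saved under pics/ and viewed, and the job is handed in when it is done.

Besides the shell and the picture viewer there is one more tool, called in YAML: its name, and indented under it one key for each argument. send_rows: Moves the arm, as the interface text tells. Its arguments: {"type":"object","properties":{"rows":{"type":"array"}},"required":["rows"]}

```bash
mkdir -p pics
cat > h.py <<'E'
import numpy as np,cv2
from workcell import telemetry,get_image,ctrl
def load(n):
    d=np.load(f'pics/{n}.npz'); return {k:d[k] for k in d.files}
def snap(n,tag):
    d=get_image(n); np.savez(f'pics/{tag}.npz',**d); cv2.imwrite(f'pics/{tag}.png',d['color']); return d
def cam(d):
    R=cv2.Rodrigues(np.array(d['rvec'],float))[0]; t=np.array(d['tvec'],float).reshape(3); return np.array(d['camera_matrix']),R,t
def world(d,u,v,z=None):
    K,R,t=cam(d); z=d['z_map'][int(v),int(u)] if z is None else z
    return R.T@(np.linalg.inv(K)@[u,v,1]*z-t)
def onplane(d,u,v,h):
    K,R,t=cam(d); c=-R.T@t; r=R.T@np.linalg.inv(K)@[u,v,1]; return c+r*(h-c[2])/r[2]
def cloud(d):
    K,R,t=cam(d); z=d['z_map']; v,u=np.indices(z.shape)
    p=np.stack([(u-K[0,2])/K[0,0]*z,(v-K[1,2])/K[1,1]*z,z],-1)
    w=(p-t)@R; w[z<=0]=np.nan; return w
E
python3 - <<'E'
from h import *
for n in('scene','top','wrist'): snap(n,n+'0')
o=telemetry.get_obs(); print(o)
E
```

```text
{'t': 0.15, 'qpos': array([ 1.20799602e+00,  4.23649140e-01,  1.63046988e+00, -1.99119610e-05,
        1.08861037e+00, -1.90160995e-02]), 'qvel': array([ 4.67144964e-04, -1.57831716e-03, -2.49900433e-03, -9.15323362e-04,
       -3.43693707e-05, -9.27364370e-04]), 'joint_torque': array([-3.88438293e-04, -5.44984782e+01, -2.73919451e+01,  6.44460018e-02,
        2.04512186e-02, -3.03019817e-05]), 'ee_pos': array([210.5325251 , 588.13172926, 302.10782729]), 'orientation': array([-5.37311277e-01, -3.09510121e+00,  1.75828493e-03]), 'ft_force': array([0.10530025, 0.52744893, 0.59067618]), 'moment': array([-0.00670087, -0.00036266, -0.05561672]), 'width': 88.2449489936293}
```

View pics/scene0.png

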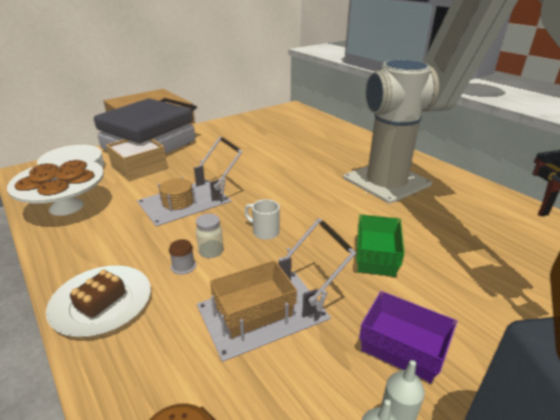

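View pics/top0.png

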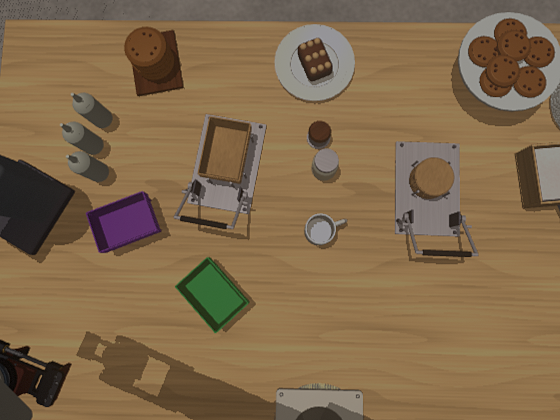

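View pics/wrist0.png

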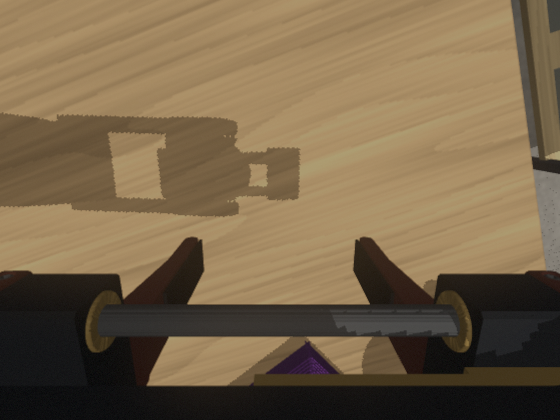

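The scene and top views each show two holders. The kraft-tray holder is at top (225,170), with its black crossbar at about (205,222). The lid holder is at (430,185), with its crossbar at (446,253). The green box (212,294) and purple box (124,222) in top are look-alikes of the tray stack and aren't in holders. In the scene view, the tray holder's crossbar is at about (335,236).

Next I'll measure the bar and check the choice in a close crop.

Run:
```python
from h import *
d=load('top0'); c=d['color']
cv2.imwrite('pics/crop0.png',cv2.resize(c[100:250,150:290],None,fx=4,fy=4,interpolation=cv2.INTER_CUBIC))
s=load('scene0'); cv2.imwrite('pics/crop1.png',cv2.resize(s['color'][190:350,190:370],None,fx=3.5,fy=3.5,interpolation=cv2.INTER_CUBIC))
for nm,d,box in(('top',d,(165,240,200,235)),('scene',s,(300,360,210,260))):
    w=cloud(d); x0,x1,y0,y1=box
    m=np.zeros(w.shape[:2],bool); m[y0:y1,x0:x1]=True
    m&=(d['color'].max(-1)<60)&(w[...,2]>135)&(w[...,2]<170)
    P=w[m]; print(nm,len(P),'mean',P.mean(0).round(1),'med',np.median(P,0).round(1))
    v,u=np.nonzero(m); print(' px',u.mean(),v.mean(),u.min(),u.max())
    q=P-P.mean(0); e=np.linalg.svd(q,full_matrices=False)[2][0]; t=q@e; print(' axis',e.round(3),'len',np.ptp(t), 'mid',(P.mean(0)+e*(t.max()+t.min())/2).round(1))
    print(' plane152 of px',onplane(d,u.mean(),v.mean(),152 if nm=='scene' else 159).round(1))
# tray stack
d=load('top0');w=cloud(d)
for (u,v) in((225,150),(208,117),(250,122),(204,176),(240,186),(196,187),(246,200),(440,178)): print(u,v,w[v,u].round(0), d['color'][v,u])
for (u,v) in((320,220),(352,250),(286,270),(310,303)): print('scene',u,v,cloud(s)[v,u].round(0))
```

```text
top 231 mean [513.9 282.8 158.2] med [513.7 282.6 158.5]
 px 202.69264069264068 221.86147186147187 180 226
 axis [-0.162 -0.987  0.004] len 108.76763097365202 mid [513.8 282.2 158.2]
 plane152 of px [513.9 282.6 159. ]
scene 43 mean [520.6 298.  158.1] med [520.9 301.6 157.8]
 px 338.04651162790697 238.46511627906978 324 347
 axis [ 0.156  0.988 -0.004] len 87.14724244302215 mid [518.9 287.2 158.1]
 plane152 of px [514.7 292.8 152. ]
225 150 [715. 253.  44.] [ 62  97 129]
208 117 [814. 307.  12.] [ 81  86 100]
250 122 [804. 193.   5.] [117 123 135]
204 176 [641. 303.  61.] [26 46 66]
240 186 [626. 215.   7.] [68 71 79]
196 187 [613. 322.  61.] [26 33 41]
246 200 [589. 198.   6.] [79 82 89]
440 178 [nan nan nan] [ 63  97 128]
scene 320 220 [505. 221. 157.]
scene 352 250 [524. 344. 158.]
scene 286 270 [591. 210.  43.]
scene 310 303 [626. 339.  63.]
```

View pics/crop0.png

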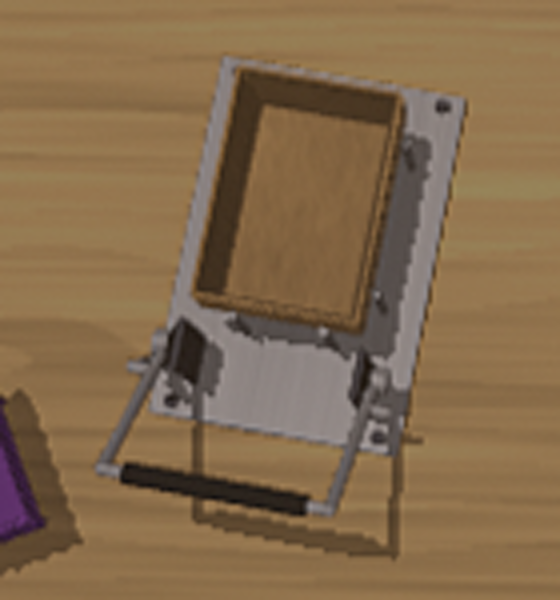

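View pics/crop1.png

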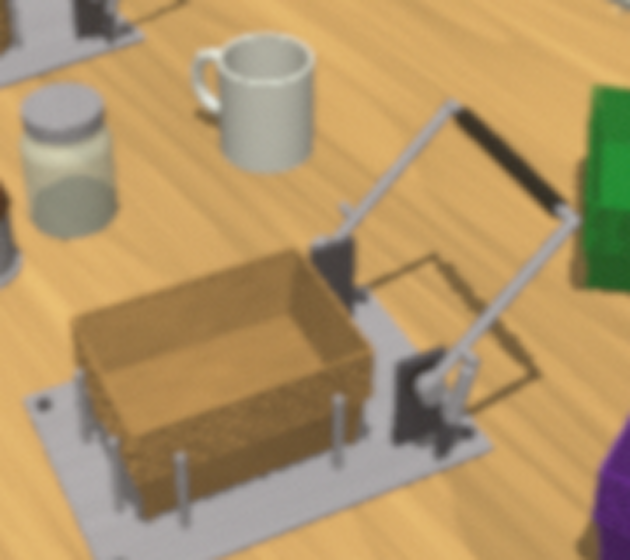

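The crops confirm the choice: an oblong kraft tray in a holder with posts, with the bar open and leaning towards the robot. Top gives the sleeve's upper surface at (514, 282, 158), so its centre is at z≈151 against the stated 152, and its length is 109 against 110. The push direction is about (0.987, -0.162), which puts the hinge at (605, 267). The tray centre then comes out at (708, 250), matching what I see.

The plan is to push the sleeve from behind with shut fingers. First I'll turn the tool by -0.18 rad, shut the fingers and move across.

send_rows:
  rows:
    - [0,0,0,-0.09,-1]
    - [0,0,0,-0.09,-1]
    - [-0.033,-0.028,0,0,-1]
    - [-0.033,-0.028,0,0,-1]
    - [-0.033,-0.028,0,0,-1]

```text
t: 0.65
ee_pos: [295.0, 488.3, 302.3]
orientation: [-0.255, -3.131, 0.001]
ft_force: [0.4, 0.8, 0.0]
width: 51.4
```

send_rows:
  rows:
    - [-0.033,-0.028,0,0,-1]
    - [-0.033,-0.028,0,0,-1]
    - [-0.033,-0.028,0,0,-1]
    - [-0.033,-0.028,0,0,-1]
    - [0,0,0,0,-1]

```text
t: 1.15
ee_pos: [409.0, 354.1, 302.6]
orientation: [0.264, 3.13, -0.002]
ft_force: [-0.8, 0.6, 0.1]
width: 11.3
```

```bash
cat > st.py <<'E'
from h import *
o=telemetry.get_obs(); p=o['ee_pos']; R=cv2.Rodrigues(o['orientation'])[0]
print(o['t'],p.round(1),o['ft_force'].round(1),o['width'],'toolx',R[:,0].round(3),'z',R[:,2].round(3))
H=np.array([605,267]);n=np.array([.987,-.162]);print('along',(p[:2]-H)@n,'lat',(p[:2]-H)@[.162,.987],'to start local',R.T@(np.array([467,290,215])-p))
E
python3 st.py; python3 -c "
from h import *
snap('scene','s1')"
```

```text
1.15 [409.  354.1 302.6] [-0.8  0.6  0.1] 11.256021373151105 toolx [-0.986  0.168 -0.   ] z [ 0.    -0.001 -1.   ]
along -207.6123782026148 lat 54.23665166713323 to start local [-67.92937444 -53.41351173  87.64336482]
```

View pics/s1.png

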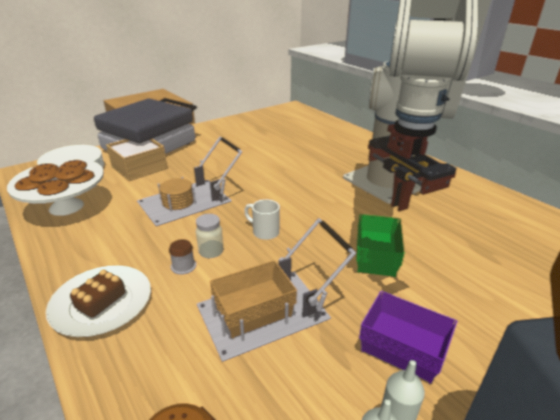

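The gripper, at about (410,165), is above and behind the bar at (335,236), and nothing has been disturbed. I'll move on to the start point and go down.

send_rows:
  rows:
    - [-0.03,-0.027,0,0,-1]
    - [-0.03,-0.027,0,0,-1]
    - [0,0,0.03,0,-1]
    - [0,0,0.03,0,-1]
    - [0,0,0.027,0,-1]

```text
t: 1.7
ee_pos: [456.3, 295.0, 214.5]
orientation: [-0.257, -3.131, -0.0]
ft_force: [0.3, -0.1, 0.5]
width: 0.6
```

send_rows:
  rows:
    - [0,0,0,0,-1]
    - [0,0,0,0,-1]

```text
t: 1.9
ee_pos: [456.5, 295.2, 215.7]
orientation: [-0.255, -3.13, 0.001]
ft_force: [0.1, 0.2, 0.6]
width: 0.2
```

```bash
python3 st.py; python3 -c "
from h import *
d=snap('scene','s2');cv2.imwrite('pics/s2c.png',cv2.resize(d['color'][130:350,190:440],None,fx=2.6,fy=2.6))"
```

```text
1.9 [456.5 295.2 215.7] [0.1 0.2 0.6] 0.21928302401456282 toolx [-0.987  0.162  0.001] z [-0.001 -0.    -1.   ]
along -151.14797476181468 lat 3.7347383059395227 to start local [-11.21451073  -3.3879723    0.71011024]
```

View pics/s2c.png

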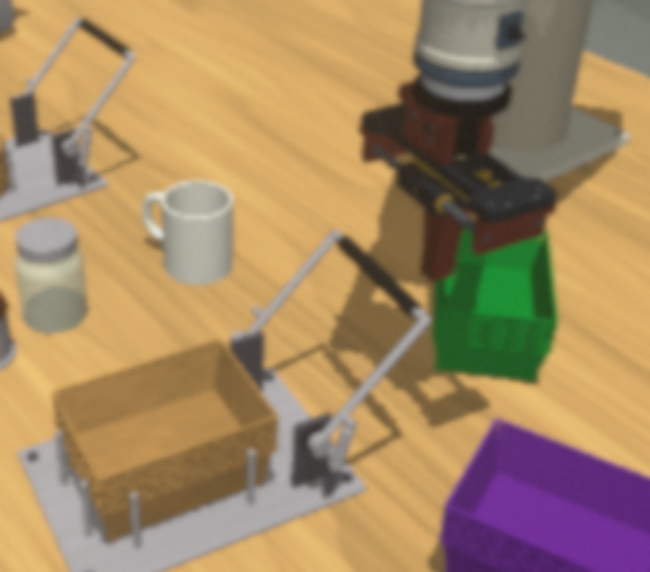

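The crop shows the fingers behind the middle of the sleeve, clear of everything. Now I'll push in small rows, rising slightly with the arc.

send_rows:
  rows:
    - [-0.015,-0.002,0,0,-1]
    - [-0.015,-0.002,0,0,-1]
    - [-0.015,0,0,0,-1]
    - [-0.012,0,-0.004,0,-1]
    - [-0.012,0,-0.006,0,-1]

```text
t: 2.45
ee_pos: [517.8, 280.4, 228.2]
orientation: [-0.258, -3.114, 0.001]
ft_force: [-17.2, 3.1, 18.0]
width: 0.4
```

```bash
python3 st.py; python3 -c "
from h import *
d=snap('scene','s3');cv2.imwrite('pics/s3c.png',cv2.resize(d['color'][130:350,190:440],None,fx=2.6,fy=2.6))"
```

```text
2.45 [517.8 280.4 228.2] [-17.2   3.1  18. ] 0.3993114073930512 toolx [-0.986  0.164  0.017] z [-0.017  0.001 -1.   ]
along -88.23430312671158 lat -0.9090380615027787 to start local [51.45561078  1.15943824 14.09721097]
```

View pics/s3c.png

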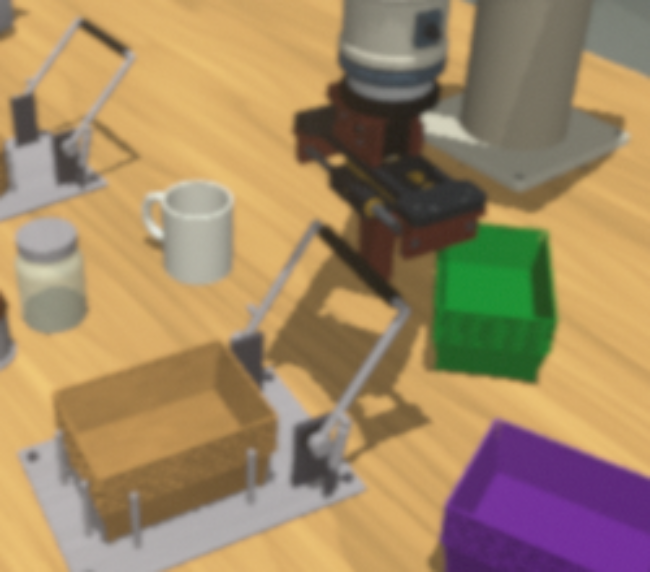

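The bar is moving, with the finger behind it and its tip below the sleeve. The upward force is friction as the sleeve rises, so I'll follow the arc more closely.

send_rows:
  rows:
    - [-0.012,0,-0.007,0,-1]
    - [-0.012,0,-0.006,0,-1]
    - [-0.012,0,-0.004,0,-1]
    - [-0.012,0,-0.003,0,-1]

```text
t: 2.9
ee_pos: [573.4, 271.0, 246.3]
orientation: [0.258, 3.13, 0.001]
ft_force: [-1.2, 1.0, -1.6]
width: 0.7
```

```bash
python3 st.py; python3 -c "
from h import *
d=snap('scene','s4');cv2.imwrite('pics/s4c.png',cv2.resize(d['color'][130:350,190:440],None,fx=2.6,fy=2.6))"
```

```text
2.9 [573.4 271.  246.3] [-1.2  1.  -1.6] 0.7317644249106033 toolx [-0.987  0.164 -0.001] z [ 0.001  0.001 -1.   ]
along -31.813299696959024 lat -1.1859568047738946 to start local [108.12720691   1.31426479  31.19794101]
```

View pics/s4c.png

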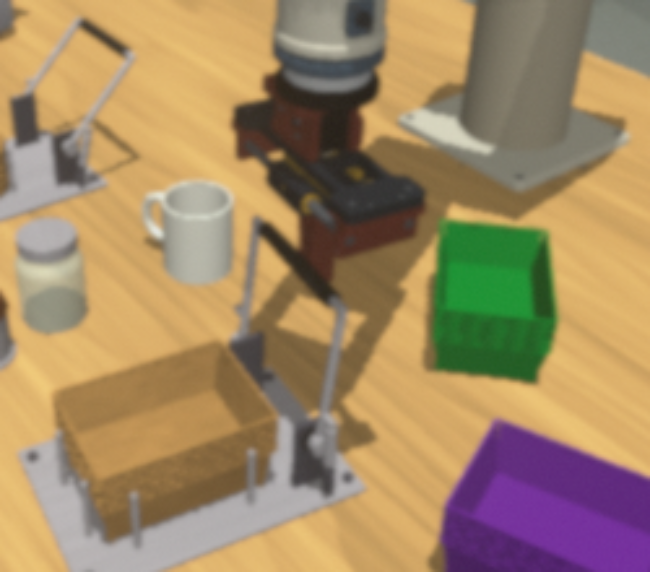

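The bar is almost upright, still ahead of the finger and with little force on it. I'll push on past the tipping point.

send_rows:
  rows:
    - [-0.012,0,0,0,-1]
    - [-0.012,0,0,0,-1]
    - [-0.012,0,0,0,-1]
    - [-0.012,0,0,0,-1]
    - [0,0,0,0,-1]

```text
t: 3.45
ee_pos: [620.9, 263.1, 245.5]
orientation: [0.258, 3.13, 0.0]
ft_force: [0.3, 0.3, -0.3]
width: 0.6
```

```bash
python3 st.py; python3 -c "
from h import *
d=snap('scene','s5');cv2.imwrite('pics/s5c.png',cv2.resize(d['color'][130:350,190:440],None,fx=2.6,fy=2.6))"
```

```text
3.45 [620.9 263.1 245.5] [ 0.3  0.3 -0.3] 0.6395388620735156 toolx [-0.986  0.164 -0.001] z [ 0.001  0.    -1.   ]
along 16.315452940533476 lat -1.3123870075113468 to start local [156.2496478    1.33784527  30.32940456]
```

View pics/s5c.png

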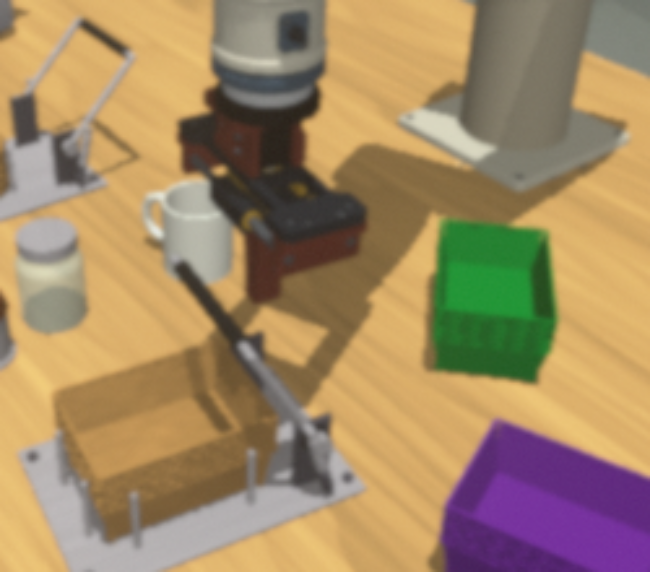

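The bar has left the finger and is swinging down, and the force is zero. I'll hold briefly, then back up and away.

send_rows:
  rows:
    - [0,0,-0.01,0,-1]
    - [0,0,-0.03,0,-1]
    - [0.02,0,-0.03,0,-1]
    - [0.04,0,-0.01,0,-1]
    - [0.04,0,0,0,-1]

```text
t: 4.0
ee_pos: [520.0, 280.3, 328.6]
orientation: [0.257, 3.127, 0.004]
ft_force: [1.1, -0.4, -0.0]
width: 0.2
```

send_rows:
  rows:
    - [0.04,0,0,0,-1]
    - [0.04,0,0,0,-1]
    - [0,0,0,0,-1]
    - [0,0,0,0,-1]
    - [0,0,0,0,-1]

```text
t: 4.5
ee_pos: [442.4, 293.1, 326.4]
orientation: [0.257, 3.13, 0.001]
ft_force: [-0.4, 0.4, -0.6]
width: 0.6
```

```bash
python3 st.py; python3 -c "
from h import *
d=snap('scene','s6');t=snap('top','t6')
a=cv2.resize(d['color'][130:350,120:440],None,fx=2,fy=2);b=cv2.resize(t['color'][90:270,160:300],(int(440*140/180)//1*1,440))
cv2.imwrite('pics/s6a.png',a);cv2.imwrite('pics/s6b.png',t['color'])
w=cloud(t);g=np.zeros(w.shape[:2],bool);g[105:215,170:270]=1
m=g&(t['color'].max(-1)<60)&(w[...,2]>95)&(w[...,2]<125);print('sleeve',m.sum(),np.median(w[m],0))
w0=cloud(load('top0'))
for W in(w0,w):
  m=g&(W[...,2]>80)&(W[...,2]<93); print('rim',m.sum(),np.nanmin(W[m],0),np.nanmax(W[m],0))
"
```

```text
4.5 [442.4 293.1 326.4] [-0.4  0.4 -0.6] 0.561108233095537 toolx [-0.987  0.163 -0.001] z [ 0.002  0.001 -1.   ]
along -164.74062728758878 lat -0.6310877542679556 to start local [-24.64739703   0.89032869 111.44936247]
sleeve 202 [724.46994365 249.33783385 110.76554916]
rim 461 [563.90222676 185.49862852  80.0175436 ] [791.8315534  352.12888182  92.9106078 ]
rim 469 [590.01072704 182.69744604  80.04995506] [792.53086289 328.17662505  92.98781596]
```

View pics/s6a.png

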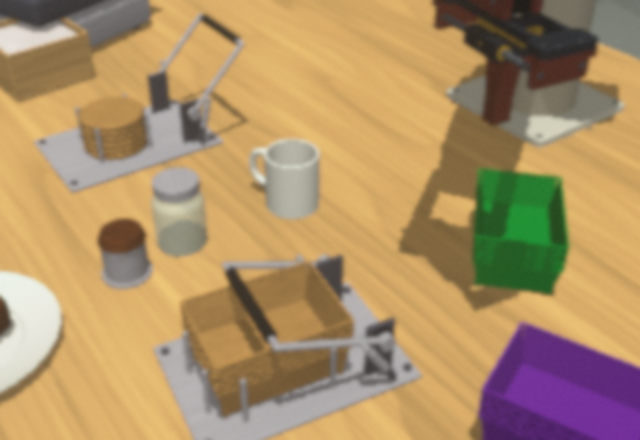

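View pics/s6b.png

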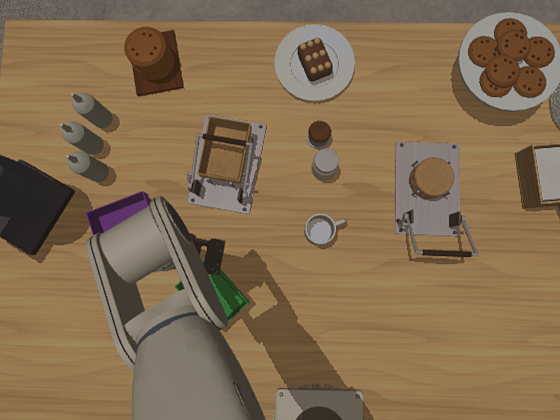

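The bar is closed over the trays, with its sleeve at top (224,140). The stack is upright in place, the lid bar is still open at (446,253), and the robot is clear. The sleeve's upper surface is at z=110.8 against an expected 111, and it is 121 mm past the hinge against an expected 122.

```bash
python3 -c "
from h import *
print(ctrl.close_job())"
```

```text
the job is handed in; nothing more can be done
None
```

The tray holder's bar is closed over the trays, and I handed the job in at about 4.6 s of the 27 s allowed; no verdict is reported. I pushed the middle of the sleeve from behind with shut fingers, following its arc until it passed the tipping point and swung free. Then I lifted clear.

- **Bar:** the sleeve's upper surface sits at z ≈ 111 mm, about 121 mm past the hinge. That matches the closed stop (111 and 122 mm expected).
- **Trays:** in the pictures the stack stands upright in its posts. Its far rim moved by less than 1 mm; the other limits of that rim measurement took in bar parts, so they prove nothing.
- **Lid bar:** it looks unchanged and open in both views, though I did not measure its angle.
- **Robot:** it was clear of everything, with wrist force under 1 N. The highest wrist force I read during the push was about 25 N.
- **Disagreement:** the scene camera put the crossbar's centre 5 to 15 mm off the top view at the start, because it saw only part of the sleeve. I used the top view, and the push bore it out.

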